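# Rinse the lacquer brushes and put them away in the chest

### The job

Tidy up after lacquering at the fly-tying bench: first pull the chest's top drawer out to its stop, then rinse every brush lying on the bench by dipping its bristle tip well down into the open white pot while holding it, narrowest brush first and widest last so that the rinse stays clean. Lay all the rinsed brushes inside that drawer and push it fully shut at the end. Leave the pot standing about where it is, and do not knock over or shove away the spools and jars.

Things in the scene. Friction and masses are not known exactly. Their poses are not given: they have to be found in the camera images.
- fine: Fine brush (narrowest of four; may be absent): 124 mm long, 35 g. Wooden handle 82 x 14 mm, 12 mm high; then steel ferrule 20 mm and rigid dark bristles 22 mm long, head 8 mm wide, 10 thick. Origin: mid length, underside; x to the bristle tip, z up. Starts flat on the bench, bristles roughly away from the robot.
- fine_tip (a point): End of the fine brush's bristles, 62 mm along +x from its origin, 6 mm above its underside.
- small: Small brush (second narrowest of four; may be absent): 131 mm long, 40 g. Wooden handle 86 x 14 mm, 12 mm high; then steel ferrule 21 mm and rigid dark bristles 24 mm long, head 16 mm wide, 10 thick. Origin: mid length, underside; x to the bristle tip, z up. Starts flat on the bench, bristles roughly away from the robot.
- small_tip (a point): End of the small brush's bristles, 65.5 mm along +x from its origin, 6 mm above its underside.
- medium: Medium brush (second widest of four; may be absent): 138 mm long, 50 g. Wooden handle 90 x 14 mm, 12 mm high; then steel ferrule 22 mm and rigid dark bristles 26 mm long, head 25 mm wide, 10 thick. Origin: mid length, underside; x to the bristle tip, z up. Starts flat on the bench, bristles roughly away from the robot.
- medium_tip (a point): End of the medium brush's bristles, 69 mm along +x from its origin, 6 mm above its underside.
- broad: Broad brush (widest of four; may be absent): 146 mm long, 60 g. Wooden handle 94 x 14 mm, 12 mm high; then steel ferrule 24 mm and rigid dark bristles 28 mm long, head 35 mm wide, 10 thick. Origin: mid length, underside; x to the bristle tip, z up. Starts flat on the bench, bristles roughly away from the robot.
- broad_tip (a point): End of the broad brush's bristles, 73 mm along +x from its origin, 6 mm above its underside.
- pot: The rinsing pot: a round white cup open at the top, outer radius 42 mm at the rim, 45 mm high, wall 4 mm, base 5 mm, 350 g, loose on the bench. Empty as modelled. Origin under the centre of its base, z up.
- chest_drawer0 (a joint): Opening in m of the TOP of two drawers of a dark wooden chest fixed on the bench (250 mm deep, 280 wide, 130 high): 0 shut, 0.174 at its stop; friction about 1 N, stays where left; may start ajar. Inside, measured from the handle: x 56 to 261 mm (56 to 224 open from above when fully out), y -119 to 119, floor 20 mm below it, 33 mm deep; the front panel's top is 22 mm above it.
- chest_drawer0_handle (a point): Middle of the top drawer's level brass bar handle, 11 mm thick, 120 mm along y, 35 mm before the front, 34 mm below the chest's top; pinch from above. Moves with the drawer; x points into the chest (drawer comes out along -x), z up. The front panel is 15 mm thick.
- spool0: Bystander: a thread spool standing on the bench, 40 mm across, 50 mm high, 80 g. Origin under its centre.
- spool1: Bystander: a thread spool standing on the bench, 40 mm across, 50 mm high, 80 g. Origin under its centre.
- spool2: Bystander: a thread spool standing on the bench, 40 mm across, 50 mm high, 80 g. Origin under its centre.
- spool3: Bystander: a thread spool standing on the bench, 40 mm across, 50 mm high, 80 g. Origin under its centre.
- cement: Bystander: an amber jar with black cap, 44 mm across, 75 mm high, 150 g. Origin under its centre.
- beads: Bystander: a clear jar with white cap, 50 mm across, 60 mm high, 150 g. Origin under its centre.
Things that resemble listed ones, but are neither listed nor needed, are in the scene too. Leave any blue or pink look-alike of the medium alone. What is shaped like the broad but yellow is not meant.

How it is judged:
By the outcome, as a careful person would: the job done as asked, in the order asked, and still so for the second after the job is handed in, with the robot touching nothing.
Of fine, small, medium, broad only 3 to 4 are there at a start; the rules pass over those that are not, and their reading is None.
At some moment in a run one of fine, small, medium, broad may be knocked a few centimetres aside while the robot is not near it.
Once in a run the grip may slacken for a moment while it holds something.
It also fails if it takes over 210 s, if anything falls off the work surface, if the arm or the gripper's body presses on something with over 40 N, if the wrist force passes 120 N, or if a joint passes its speed limit or range.

### The arm

A 7-joint arm with a two-finger parallel gripper is mounted at the origin on the work surface. World frame = base frame: x ahead of the robot, y to its left, z up, the work surface at z = 0. Lengths are in m, angles in rad, forces in N, time in s.
With the tool pointing down it reaches from about 0.4 to 0.85 m from the base axis. Payload 10.4 kg.
Tool frame: the origin (TCP) lies between the finger pads; the fingertips stand r.nose_length ahead of it and the grasp point (between the pads) lies 6 mm ahead of it (r.nose_length is the distance from the TCP to the fingertips, in m); z points along the fingers, x is the direction in which the jaws open and shut, and the axes are right-handed (so a half turn about z gives the same grasp; the last joint's range is limited). The gripper opens to 87 mm and grips with 3 to 60 N. Pads are 19 mm wide; open, the fingers measure 117 mm over their backs; the gripper's body (75 mm by 190 mm) begins 51 mm behind the grasp point.
Start: joints at [-1.13, 0.332, -0.065, 1.46, 0.022, 1.35, -0.088], TCP at [0.28, 0.559, 0.248] pointing down, gripper open.
Joint ranges: [-2.6, 2.6], [-0.5, 2.12], [-1.47, 1.34], [0.16, 2.42], [-1.27, 4.41], [0.06, 2.06], [-2.6, 2.6]. Speed limits (rad/s): [2.22, 2.22, 2.79, 2.79, 3.14, 3.14, 3.14].

### API

Orientations are given as a unit quaternion [x, y, z, w].
In Python, from bench import r gives the robot as it stands. The module is installed in compiled form; this text tells all that it offers.
- The arm moves only by the shell command python3 -m creep 'ROWS' [OPENING] [FORCE]. ROWS is JSON, a list of rows, each an object of numbers: "x", "y", "z": the shift along the world's x, y, z in m; "spin": the turn about the world's z in degrees. In form: [{"x": .., "y": .., "z": .., "spin": ..}, ...]. A call has 1 to 12 rows; each row is the pose to reach, as a shift and turn from the pose commanded when the call began; what a row does not reach only later rows make up. A row lasts 1/8 s, in which the tool goes at most 62.5 mm and 10.7 degrees, less where a joint would pass 70% of its speed; a pose out of reach is approached as far as the arm can. A call with a gripper value outside its range is refused whole. OPENING is the finger opening in m, from 0 to 0.087, set as the call begins (- or left out, the last holds). The fingers move at their own pace and stop on an object; FORCE is the grip in N (left out, the last holds). Time passes only in rows, so rows that repeat a pose let the fingers close. It gives the time, the measured TCP pose, the force and the opening at its end, in the units of the state.
- r.read_state(): the state, without advancing time (a new reading comes with each control period).
- r.camera(name): name is "side" or "top"; returns a dict with "pixels" (420x560x3 uint8, blue, green, red), "z_map" (420x560 float32, m along the optical axis (not along the pixel's ray), 0 where there is no reading), "K" (3x3 intrinsics, pixels), "k1" (the pictures are not rectified: a ray, as slopes to the right and down, at radius r is drawn at 1 + k1 r^2 times it, then the intrinsics apply), "R" (3x3) and "t" (3): a world point X has camera coordinates R X + t. Camera axes: x right, y down, z forward; pixel columns grow to the right and rows downward; lengths in m; the calibration is good to about 2 mm. A picture is of the moment at which its call begins.
- r.close_job(): hands the job in, once; it reports no verdict.
The state is a dict: "time": time; "joint_positions": joint angles; "joint_vel": joint speeds; "joint_torque": joint torques, N m; "ee_pos": TCP position; "eef_rot": TCP orientation; "ft_force": force on the tool from outside, world axes, zero at the start; "torque": the same for the moment, N m; "width": finger opening in m.
Only numpy, scipy, OpenCV 4.12 (cv2) and the standard library are available. Lean on these libraries where they do the work, as an engineer would, in place of code of your own. Each camera call takes 0.05 s, during which the arm holds its last target. There are 200 camera calls.

## Working session

There is one attempt and no reset: what is moved stays moved. The work goes in short steps, Python scripts to look and compute and a shell command to move; the robot and the scene stay as the last step left them, time stands still between calls to the robot, and variables do not carry over. Pictures are saved under pics/ and viewed, about 12 in all and at most 16, crops included, and the job is handed in when it is done.

```bash
mkdir -p pics; cat > h.py <<'E'
import numpy as np, cv2
from bench import r
def shot(name,fn):
    c=r.camera(name); np.savez('/tmp/'+fn+'.npz',**{k:np.asarray(v) for k,v in c.items()})
    cv2.imwrite('pics/'+fn+'.png',c['pixels']); return c
def load(fn): return dict(np.load('/tmp/'+fn+'.npz'))
def ray(c,u,v):
    K=c['K']; d=np.array([(u-K[0,2])/K[0,0],(v-K[1,2])/K[1,1]]); s=d.copy()
    for _ in range(20): s=d/(1+float(c['k1'])*(s@s))
    return np.array([s[0],s[1],1.])
def at(c,u,v,z=None):
    R,t=c['R'],c['t']; d=ray(c,u,v)
    if z is None:
        return R.T@(d*float(c['z_map'][int(round(v)),int(round(u))])-t)
    o=-R.T@t; w=R.T@d; return o+w*(z-o[2])/w[2]
def proj(c,X):
    p=c['R']@np.asarray(X,float)+c['t']; s=p[:2]/p[2]; s=s*(1+float(c['k1'])*(s@s))
    return s[0]*c['K'][0,0]+c['K'][0,2], s[1]*c['K'][1,1]+c['K'][1,2]
def crop(c,fn,u0,v0,u1,v1,k): cv2.imwrite('pics/'+fn+'.png',cv2.resize(c['pixels'][v0:v1,u0:u1],None,fx=k,fy=k,interpolation=cv2.INTER_CUBIC))
E
python3 - <<'E'
from h import *
a=shot('top','t0'); b=shot('side','s0')
for c in(a,b): print(c['K'],c['k1'],-c['R'].T@c['t'],c['R'])
s=r.read_state(); print(s['ee_pos'],s['eef_rot'],s['width'],r.nose_length,s['ft_force'])
E
```

```text
[[410.23694773   0.         276.78288953]
 [  0.         410.23694773 198.36909553]
 [  0.           0.           1.        ]] -0.042438484645089494 [ 0.38065375 -0.12966088  0.96747839] [[-0.01283012 -0.99938979 -0.03248747]
 [-0.99059109  0.01713096 -0.13577856]
 [ 0.13625225  0.03043975 -0.99020642]]
[[423.04567384   0.         283.41860501]
 [  0.         423.04567384 210.91680945]
 [  0.           0.           1.        ]] -0.1079274285696054 [ 0.41526485 -0.88811097  0.56813539] [[ 0.99202096 -0.12375847  0.02404692]
 [-0.04413017 -0.51953968 -0.85330595]
 [ 0.11809717  0.8454362  -0.52085573]]
[0.27947234 0.55869174 0.24684553] [ 8.50692436e-01  5.25663395e-01 -5.07019648e-04  3.42911158e-04] 0.08691689168070994 0.025 [ 0.77420193 -0.17709066  0.11366694]
```

View pics/t0.png

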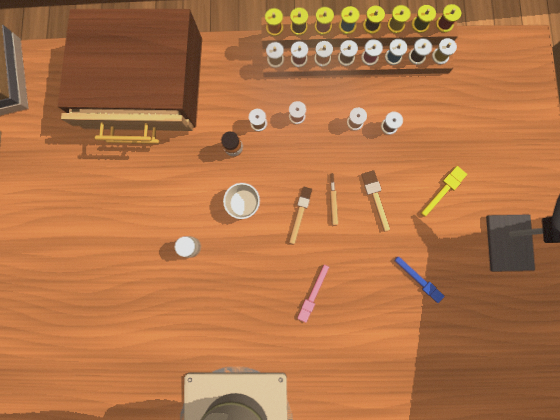

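View pics/s0.png

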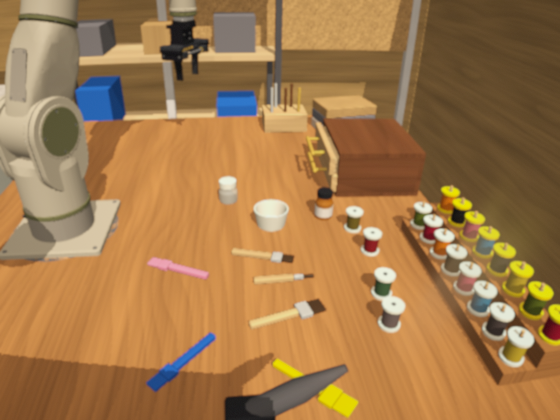

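t0: wooden-handled brushes at (300,215), (334,200) (fine) and (375,200). Look-alikes: pink (313,293), blue (419,280) and yellow (445,190). Pot (241,202), cement (231,142), beads (186,247), spools (258,119), (297,112), (358,118), (393,122). Brass handle (127,138).

Next: measurements and a close crop.

```bash
python3 - <<'E'
from h import *
c=load('t0'); c2=c
crop(c,'t0c',220,160,400,250,4)
P=lambda n,u,v,z=None: print(n,(u,v),np.round(at(c,u,v,z),3))
for n,u,v in [('handle',127,139),('chesttop',130,60),('pot',241,186),('cement',231,141),('beads',186,246),('sp',258,115),('sp',297,108),('sp',358,114),('sp',393,118)]: P(n,u,v)
E
python3 - <<'E'
from h import *
c=load('t0'); crop(c,'t0d',40,80,220,170,4)
E
```

```text
handle (127, 139) [0.639 0.229 0.098]
chesttop (130, 60) [0.809 0.216 0.133]
pot (241, 186) [ 0.54  -0.018  0.032]
cement (231, 141) [ 0.636 -0.001  0.074]
beads (186, 246) [0.402 0.101 0.06 ]
sp (258, 115) [ 0.704 -0.06   0.048]
sp (297, 108) [ 0.719 -0.151  0.05 ]
sp (358, 114) [ 0.701 -0.292  0.05 ]
sp (393, 118) [ 0.689 -0.372  0.052]
```

View pics/t0c.png

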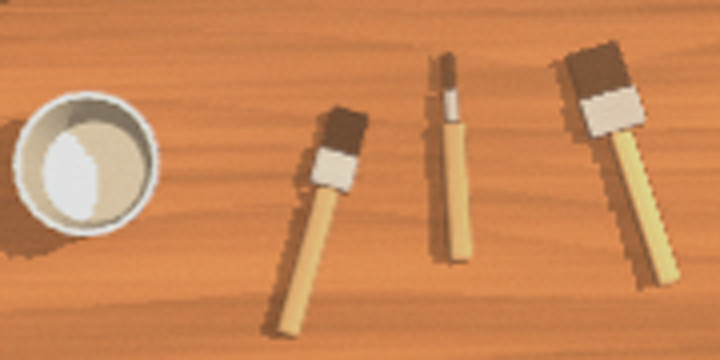

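View pics/t0d.png

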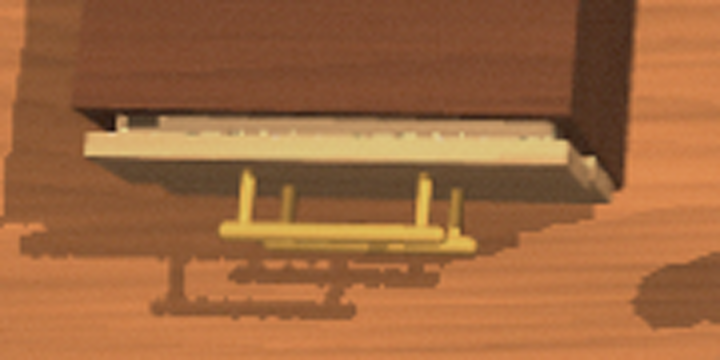

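t0d: the top drawer is slightly ajar. Its bar runs from (95,138) to (151,138), and the lower drawer's bar is behind it. t0c: brush ends in crop coordinates are left tip (347,112) and butt (288,333), fine tip (447,55) and butt (460,260), right tip (592,50) and butt (668,282).

```bash
python3 - <<'E'
from h import *
c=load('t0')
f=lambda u,v,z: at(c,220+u/4,160+v/4,z)
g=lambda u,v,z: at(c,40+u/4,80+v/4,z)
for n,t,b,w in [('L',(347,112),(288,333),((315,178),(356,187))),('F',(447,55),(460,260),None),('R',(592,50),(668,282),((588,137),(645,122)))]:
    T=f(*t,.008);B=f(*b,.012); d=T-B
    print(n,'len',np.linalg.norm(d[:2]).round(4),'tip',T.round(3),'butt',B.round(3),'mid',((T+B)/2).round(3),'yaw',np.degrees(np.arctan2(d[1],d[0])).round(1), w and np.linalg.norm(f(*w[0],.011)-f(*w[1],.011)).round(4))
print('pot',f(86,164,.045).round(3),[f(*p,.045).round(3) for p in((13,164),(159,164),(86,92),(86,236))])
a=g(220,230,.099);b=g(443,233,.099);print('bar',a,b,(a+b)/2,np.linalg.norm(a-b),np.degrees(np.arctan2((a-b)[0],(a-b)[1])))
a=g(85,145,.118);b=g(567,150,.118);print('front',a,b)
from scipy.spatial.transform import Rotation as Ro
print(Ro.from_quat(r.read_state()['eef_rot']).as_matrix().round(3))
E
```

```text
L len 0.1348 tip [ 0.536 -0.171  0.008] butt [ 0.407 -0.134  0.012] mid [ 0.471 -0.153  0.01 ] yaw -16.0 0.0246
F len 0.1221 tip [ 0.569 -0.231  0.008] butt [ 0.447 -0.235  0.012] mid [ 0.508 -0.233  0.01 ] yaw 1.6 None
R len 0.1431 tip [ 0.571 -0.317  0.008] butt [ 0.433 -0.355  0.012] mid [ 0.502 -0.336  0.01 ] yaw 15.1 0.0348
pot [ 0.503 -0.021  0.045] [array([0.504, 0.021, 0.045]), array([ 0.502, -0.063,  0.045]), array([ 0.545, -0.021,  0.045]), array([ 0.462, -0.021,  0.045])]
bar [0.64462632 0.30210108 0.099     ] [0.63943616 0.17468543 0.099     ] [0.64203124 0.23839326 0.099     ] 0.12752131186889343 2.332599202376868
front [0.68990723 0.37298826 0.118     ] [0.67864899 0.10096155 0.118     ]
[[ 0.447  0.894 -0.001]
 [ 0.894 -0.447 -0.001]
 [-0.001  0.    -1.   ]]
```

t0c confirms the brushes by length and head width: left is medium (25 mm head), middle is fine, right is broad (35 mm head). Small is absent. Going above the drawer handle.

```bash
python3 -m creep '[{"x":0.04,"y":-0.035,"z":0,"spin":-8},{"x":0.08,"y":-0.07,"z":0,"spin":-16},{"x":0.12,"y":-0.105,"z":0,"spin":-24},{"x":0.16,"y":-0.14,"z":0,"spin":-32},{"x":0.2,"y":-0.175,"z":0,"spin":-40},{"x":0.24,"y":-0.21,"z":0,"spin":-48},{"x":0.28,"y":-0.245,"z":0,"spin":-56},{"x":0.32,"y":-0.28,"z":0,"spin":-63},{"x":0.363,"y":-0.32,"z":-0.02,"spin":-66},{"x":0.363,"y":-0.32,"z":-0.06,"spin":-66},{"x":0.363,"y":-0.32,"z":-0.09,"spin":-66},{"x":0.363,"y":-0.32,"z":-0.09,"spin":-66}]' 0.026 20
python3 - <<'E'
from h import *
c=shot('side','s1'); crop(c,'s1c',260,80,440,215,4)
c=shot('top','t1'); 
E
```

```text
time: 1.6
ee_pos: [0.641, 0.2385, 0.1547]
eef_rot: [1.0, -0.022, -0.002, 0.001]
ft_force: [-0.2, 0.2, 0.9]
width: 0.0258
```

View pics/s1c.png

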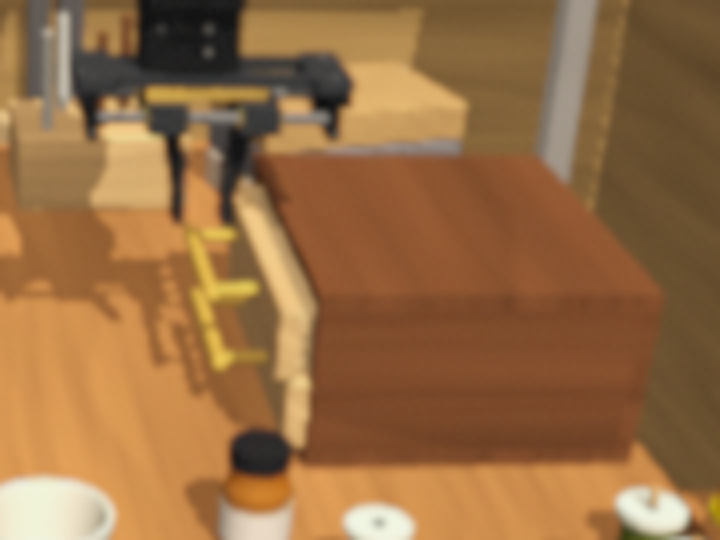

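s1c: the fingers straddle the bar line at crop (177..227,215), just above the bar's far end at (200,235). Clear to lower and grip.

```bash
python3 -m creep '[{"x":0,"y":0,"z":-0.02,"spin":0},{"x":0.0,"y":0,"z":-0.04,"spin":0},{"x":0.0,"y":0,"z":-0.053,"spin":0},{"x":0,"y":0,"z":-0.053,"spin":0}]'; python3 -m creep '[{"z":0},{"z":0},{"z":0},{"z":0},{"z":0},{"z":0}]' 0 40
```

```text
time: 2.2
ee_pos: [0.6418, 0.2387, 0.103]
eef_rot: [1.0, -0.022, -0.001, 0.001]
ft_force: [-0.6, 0.4, 0.0]
width: 0.0262invalid input at $[0]: expected keys x, y, z, spin
```

```bash
python3 -m creep '[{"x":0,"y":0,"z":0,"spin":0},{"x":0,"y":0,"z":0,"spin":0},{"x":0,"y":0,"z":0,"spin":0},{"x":0,"y":0,"z":0,"spin":0},{"x":-0.015,"y":0.0006,"z":0,"spin":0},{"x":-0.03,"y":0.0012,"z":0,"spin":0},{"x":-0.045,"y":0.0018,"z":0,"spin":0},{"x":-0.06,"y":0.0024,"z":0,"spin":0},{"x":-0.075,"y":0.003,"z":0,"spin":0},{"x":-0.09,"y":0.0036,"z":0,"spin":0},{"x":-0.105,"y":0.0042,"z":0,"spin":0},{"x":-0.12,"y":0.005,"z":0,"spin":0}]' 0 40
```

```text
time: 3.7
ee_pos: [0.5223, 0.2449, 0.1052]
eef_rot: [1.0, -0.022, 0.001, -0.001]
ft_force: [1.8, 4.1, 4.4]
width: 0.0099
```

```bash
python3 -m creep '[{"x":-0.01,"y":0.001,"z":-0.002,"spin":0},{"x":-0.02,"y":0.001,"z":-0.002,"spin":0},{"x":-0.025,"y":0.001,"z":-0.002,"spin":0},{"x":-0.03,"y":0.001,"z":-0.002,"spin":0},{"x":-0.034,"y":0.001,"z":-0.002,"spin":0},{"x":-0.034,"y":0.001,"z":-0.002,"spin":0}]'
```

```text
time: 4.45
ee_pos: [0.4896, 0.2465, 0.1051]
eef_rot: [1.0, -0.022, 0.002, -0.002]
ft_force: [-0.8, 4.0, 19.2]
width: 0.0095
```

```bash
python3 -m creep '[{"x":0,"y":0,"z":0.003,"spin":0},{"x":-0.004,"y":0,"z":0.003,"spin":0},{"x":-0.008,"y":0,"z":0.003,"spin":0}]';python3 -m creep '[{"x":-0.004,"y":0,"z":0,"spin":0},{"x":-0.007,"y":0,"z":0,"spin":0}]'
```

```text
time: 4.82
ee_pos: [0.4795, 0.2469, 0.1053]
eef_rot: [1.0, -0.022, -0.0, -0.001]
ft_force: [2.6, 10.4, -4.3]
width: 0.0098
time: 5.08
ee_pos: [0.4774, 0.247, 0.1055]
eef_rot: [1.0, -0.022, 0.005, -0.002]
ft_force: [37.6, 16.2, -34.3]
width: 0.0096
```

Stop reached (37 N). Relaxing and letting go, then a look.

```bash
python3 -m creep '[{"x":0.005,"y":0,"z":0,"spin":0},{"x":0.005,"y":0,"z":0,"spin":0}]'; python3 -m creep '[{"x":0,"y":0,"z":0,"spin":0},{"x":0,"y":0,"z":0,"spin":0},{"x":0,"y":0,"z":0,"spin":0},{"x":0,"y":0,"z":0.03,"spin":0},{"x":0,"y":0,"z":0.07,"spin":0},{"x":0,"y":-0.05,"z":0.1,"spin":9},{"x":0,"y":-0.1,"z":0.12,"spin":19},{"x":0,"y":-0.16,"z":0.12,"spin":29},{"x":0,"y":-0.22,"z":0.12,"spin":39},{"x":0,"y":-0.28,"z":0.12,"spin":49},{"x":0,"y":-0.34,"z":0.12,"spin":59},{"x":0,"y":-0.34,"z":0.12,"spin":69}]' 0.028
python3 - <<'E'
from h import *
c=shot('top','t2')
E
```

```text
time: 5.32
ee_pos: [0.4779, 0.247, 0.1053]
eef_rot: [1.0, -0.022, 0.0, -0.001]
ft_force: [1.7, 10.6, -3.1]
width: 0.0098
time: 6.82
ee_pos: [0.4777, -0.0988, 0.2257]
eef_rot: [0.845, 0.535, -0.0, 0.0]
ft_force: [-0.6, 0.6, 0.5]
width: 0.0281
```

View pics/t2.png

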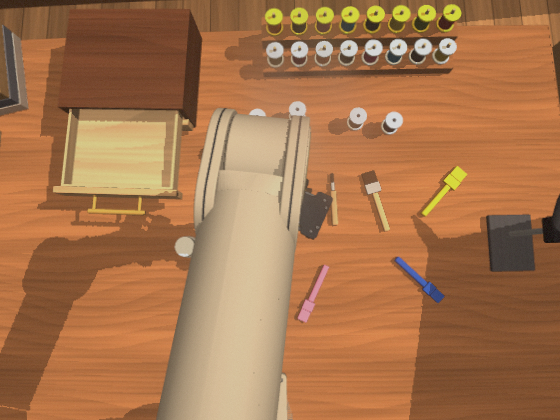

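t2: drawer is out, handle at about (117,212) and interior (70..178,110..187). Brushes are undisturbed. Going above the fine brush's handle.

```bash
python3 -m creep '[{"x":0,"y":-0.04,"z":0,"spin":9},{"x":-0.003,"y":-0.09,"z":-0.03,"spin":18},{"x":-0.006,"y":-0.136,"z":-0.07,"spin":27},{"x":-0.006,"y":-0.136,"z":-0.12,"spin":27},{"x":-0.006,"y":-0.136,"z":-0.158,"spin":27},{"x":-0.006,"y":-0.136,"z":-0.168,"spin":27},{"x":-0.006,"y":-0.136,"z":-0.168,"spin":27}]' 0.04 8
python3 - <<'E'
from h import *
c=shot('side','s2'); crop(c,'s2c',200,200,360,320,5)
E
```

```text
time: 7.75
ee_pos: [0.4728, -0.2308, 0.058]
eef_rot: [0.697, 0.717, -0.0, -0.0]
ft_force: [0.4, -0.8, -0.0]
width: 0.0401
```

View pics/s2c.png

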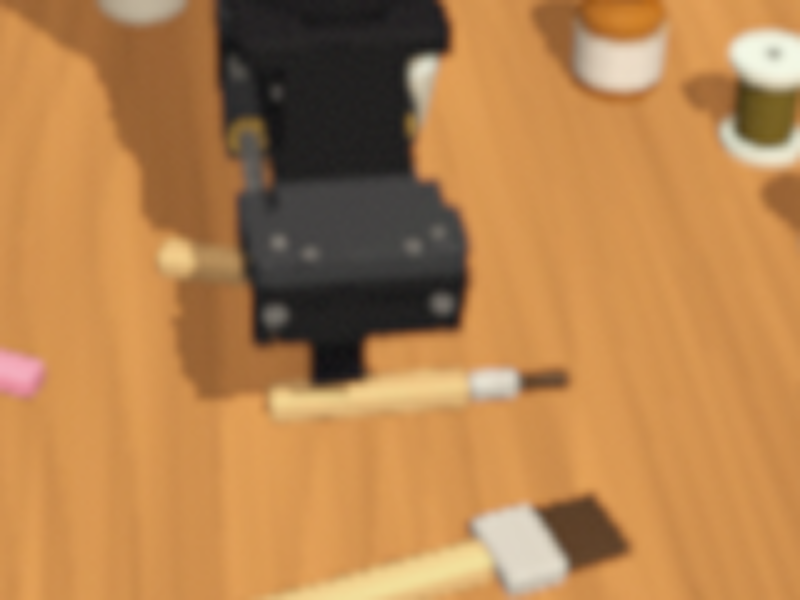

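```bash
python3 - <<'E'
from h import *
c=load('s2')
for p in [(275,402),(566,378),(400,390)]: print(at(c,200+p[0]/5,200+p[1]/5,.006).round(3))
u,v=proj(c,[.473,-.251-.002,.033]); print((u-200)*5,(v-200)*5)
E
```

```text
[ 0.453 -0.237  0.006]
[ 0.572 -0.233  0.006]
[ 0.503 -0.234  0.006]
329.3872160690333 372.9456032150671
```

Consistent (y ≈ −0.236, butt x ≈ 0.45). Lowering, gripping and lifting.

```bash
python3 -m creep '[{"x":0.002,"y":-0.004,"z":-0.015,"spin":0},{"x":0.002,"y":-0.004,"z":-0.03,"spin":0},{"x":0.002,"y":-0.004,"z":-0.03,"spin":0}]'; python3 -m creep '[{"x":0,"y":0,"z":0,"spin":0},{"x":0,"y":0,"z":0,"spin":0},{"x":0,"y":0,"z":0,"spin":0},{"x":0,"y":0,"z":0,"spin":0},{"x":0,"y":0,"z":0.04,"spin":0},{"x":0,"y":0,"z":0.09,"spin":0},{"x":0,"y":0,"z":0.12,"spin":0},{"x":0,"y":0,"z":0.12,"spin":0},{"x":0,"y":0,"z":0.12,"spin":0}]' 0 3
python3 - <<'E'
from h import *
c=shot('side','s3'); crop(c,'s3c',200,120,400,270,4)
E
```

```text
time: 8.18
ee_pos: [0.474, -0.2349, 0.0265]
eef_rot: [0.697, 0.717, -0.0, -0.001]
ft_force: [-0.1, 0.7, 1.0]
width: 0.0398
time: 9.3
ee_pos: [0.4742, -0.2347, 0.1468]
eef_rot: [0.697, 0.717, -0.0, -0.001]
ft_force: [0.6, -0.5, -0.8]
width: 0.0139
```

View pics/s3c.png

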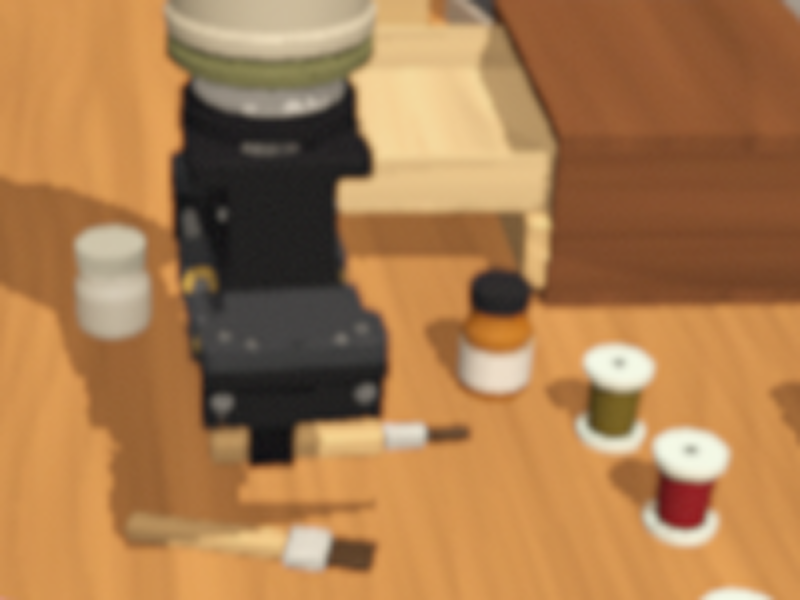

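s3c: the fine brush is held level and does not droop at 3 N. With only world-z spin available, I'll tilt it by hooking its head under the fixed drawer bar and raising the grip. Same trick for each brush.

```bash
python3 -m creep '[{"x":0,"y":0,"z":0,"spin":0},{"x":-0.01,"y":0.05,"z":0.01,"spin":0},{"x":-0.025,"y":0.1,"z":0.01,"spin":0},{"x":-0.04,"y":0.16,"z":0.01,"spin":0},{"x":-0.06,"y":0.22,"z":0.01,"spin":0},{"x":-0.08,"y":0.28,"z":0.01,"spin":0},{"x":-0.1,"y":0.34,"z":0.01,"spin":0},{"x":-0.114,"y":0.39,"z":0.01,"spin":-1},{"x":-0.114,"y":0.44,"z":0.01,"spin":-3},{"x":-0.114,"y":0.478,"z":0.01,"spin":-4},{"x":-0.114,"y":0.478,"z":0,"spin":-4},{"x":-0.114,"y":0.478,"z":0,"spin":-4}]' 0 20
python3 -m creep '[{"x":0,"y":0,"z":-0.03,"spin":0},{"x":0,"y":0,"z":-0.057,"spin":0},{"x":0,"y":0,"z":-0.057,"spin":0},{"x":0.02,"y":0,"z":-0.057,"spin":0},{"x":0.04,"y":0,"z":-0.057,"spin":0},{"x":0.04,"y":0,"z":-0.057,"spin":0}]'
```

```text
time: 10.85
ee_pos: [0.36, 0.2418, 0.1462]
eef_rot: [0.721, 0.692, -0.001, 0.0]
ft_force: [-0.2, 0.0, -0.3]
width: 0.0142
time: 11.6
ee_pos: [0.4021, 0.2425, 0.0918]
eef_rot: [0.722, 0.692, 0.001, 0.0]
ft_force: [-0.4, 0.3, -0.5]
width: 0.0137
```

```bash
python3 -m creep '[{"x":0,"y":0,"z":0.01,"spin":0},{"x":0,"y":0,"z":0.016,"spin":0},{"x":0,"y":0,"z":0.024,"spin":0},{"x":0.002,"y":0,"z":0.032,"spin":0},{"x":0.004,"y":0,"z":0.04,"spin":0},{"x":0.007,"y":0,"z":0.048,"spin":0},{"x":0.01,"y":0,"z":0.056,"spin":0},{"x":0.014,"y":0,"z":0.064,"spin":0},{"x":0.018,"y":0,"z":0.072,"spin":0},{"x":0.022,"y":0,"z":0.08,"spin":0},{"x":0.022,"y":0,"z":0.08,"spin":0}]' 0 4
python3 - <<'E'
from h import *
c=shot('side','s4'); crop(c,'s4c',240,80,380,185,5)
E
```

```text
time: 12.98
ee_pos: [0.4232, 0.2432, 0.1712]
eef_rot: [0.721, 0.692, 0.001, 0.0]
ft_force: [0.6, -0.5, -1.2]
width: 0.0144
```

View pics/s4c.png

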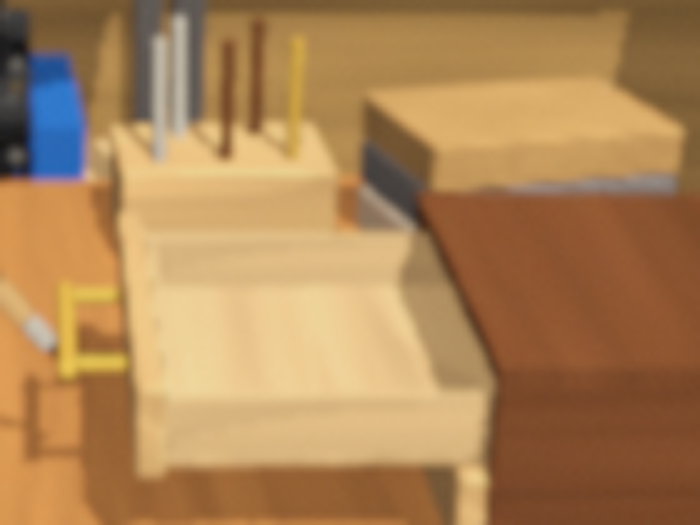

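s4c: the brush is tilted about 40–45° with its ferrule just under the bar at crop (40,335), so the trick works. Backing out and going above the pot.

```bash
python3 -m creep '[{"x":-0.02,"y":0,"z":0,"spin":0},{"x":-0.045,"y":0,"z":0,"spin":0},{"x":-0.05,"y":0,"z":0.03,"spin":0},{"x":-0.03,"y":-0.05,"z":0.035,"spin":0},{"x":-0.01,"y":-0.1,"z":0.035,"spin":0},{"x":0.01,"y":-0.15,"z":0.035,"spin":0},{"x":0.022,"y":-0.2,"z":0.02,"spin":0},{"x":0.022,"y":-0.24,"z":0,"spin":0},{"x":0.022,"y":-0.261,"z":-0.02,"spin":0},{"x":0.022,"y":-0.261,"z":-0.02,"spin":0},{"x":0.022,"y":-0.261,"z":-0.02,"spin":0}]' 0 15
python3 - <<'E'
from h import *
c=shot('side','s5'); crop(c,'s5c',200,140,340,245,5)
E
```

```text
time: 14.4
ee_pos: [0.4448, -0.017, 0.151]
eef_rot: [0.721, 0.693, 0.0, -0.0]
ft_force: [0.2, 0.3, -0.7]
width: 0.0134
```

View pics/s5c.png

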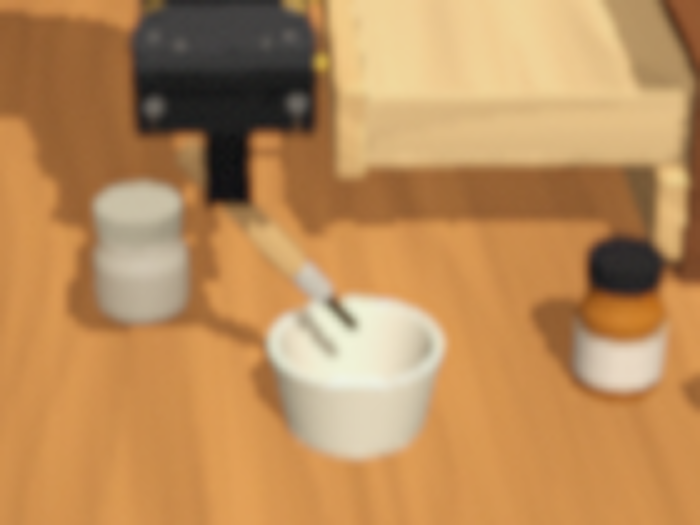

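s5c: tip at crop (353,325), above the pot, whose rim spans (267..443) with centre about (355,340). Computing the tip position on its known y-plane.

```bash
cat >> h.py <<'E'
def aty(c,u,v,y):
    R,t=c['R'],c['t']; o=-R.T@t; w=R.T@ray(c,u,v); return o+w*(y-o[1])/w[1]
E
python3 - <<'E'
from h import *
c=load('s5')
for p in [(353,325),(312,280),(255,215),(190,150)]: print(aty(c,200+p[0]/5,140+p[1]/5,-.02).round(3))
print(at(c,200+267/5,140+345/5,.045).round(3),at(c,200+443/5,140+345/5,.045).round(3),at(c,200+355/5,140+300/5,.045).round(3))
E
```

```text
[ 0.505 -0.02   0.052]
[ 0.485 -0.02   0.077]
[ 0.459 -0.02   0.113]
[ 0.43  -0.02   0.147]
[ 0.464 -0.024  0.045] [ 0.547 -0.031  0.045] [0.51  0.015 0.045]
```

```bash
python3 -m creep '[{"x":0.004,"y":-0.002,"z":-0.015,"spin":0},{"x":0.006,"y":-0.003,"z":-0.03,"spin":0},{"x":0.006,"y":-0.003,"z":-0.039,"spin":0},{"x":0.006,"y":-0.003,"z":-0.039,"spin":0},{"x":0.006,"y":-0.003,"z":-0.039,"spin":0},{"x":0.006,"y":-0.003,"z":-0.039,"spin":0},{"x":0.006,"y":-0.003,"z":-0.039,"spin":0}]'
python3 - <<'E'
from h import *
c=shot('side','s6'); crop(c,'s6c',200,140,340,245,5)
E
```

```text
time: 15.32
ee_pos: [0.4508, -0.0209, 0.1119]
eef_rot: [0.721, 0.693, 0.0, 0.0]
ft_force: [0.0, -0.1, -1.0]
width: 0.0139
```

View pics/s6c.png

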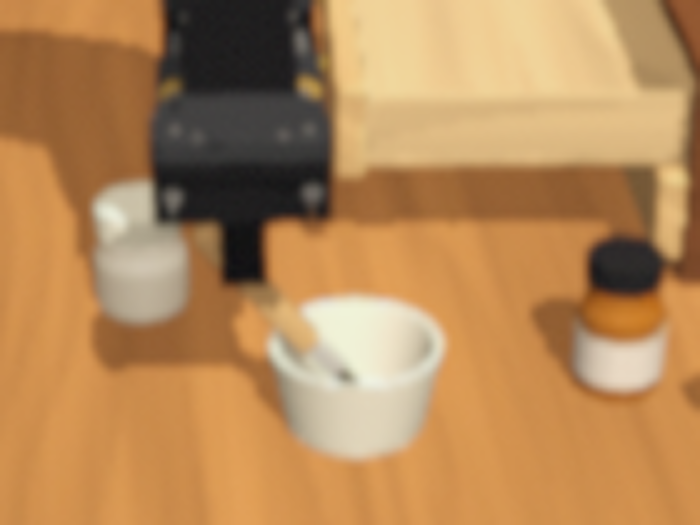

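s6c: the bristles are down inside the pot at crop (350,378), tip about 13 mm above the bench, pot untouched. Fine is rinsed. Next is the drawer's left lane.

```bash
python3 -m creep '[{"x":0,"y":0,"z":0.05,"spin":0},{"x":0,"y":0,"z":0.1,"spin":0},{"x":0.005,"y":0.02,"z":0.135,"spin":0},{"x":0.03,"y":0.07,"z":0.138,"spin":0},{"x":0.055,"y":0.12,"z":0.138,"spin":0},{"x":0.08,"y":0.17,"z":0.138,"spin":0},{"x":0.105,"y":0.22,"z":0.138,"spin":0},{"x":0.13,"y":0.27,"z":0.138,"spin":0},{"x":0.161,"y":0.31,"z":0.138,"spin":0},{"x":0.161,"y":0.326,"z":0.12,"spin":0},{"x":0.161,"y":0.326,"z":0.085,"spin":0},{"x":0.161,"y":0.326,"z":0.085,"spin":0}]'
python3 -m creep '[{"x":0,"y":0,"z":-0.01,"spin":0},{"x":0,"y":0,"z":-0.02,"spin":0},{"x":-0.007,"y":0,"z":-0.027,"spin":0},{"x":-0.014,"y":0,"z":-0.035,"spin":0},{"x":-0.02,"y":0,"z":-0.043,"spin":0},{"x":-0.025,"y":0,"z":-0.051,"spin":0},{"x":-0.029,"y":0,"z":-0.059,"spin":0},{"x":-0.032,"y":0,"z":-0.067,"spin":0},{"x":-0.034,"y":0,"z":-0.075,"spin":0},{"x":-0.036,"y":0,"z":-0.082,"spin":0},{"x":-0.037,"y":0,"z":-0.088,"spin":0},{"x":-0.037,"y":0,"z":-0.088,"spin":0}]' 0 4
python3 - <<'E'
from h import *
c=shot('top','t7'); crop(c,'t7c',40,80,240,230,4)
E
```

```text
time: 16.88
ee_pos: [0.6097, 0.3039, 0.1933]
eef_rot: [0.721, 0.692, -0.003, -0.001]
ft_force: [0.8, 0.4, 0.4]
width: 0.0142
time: 18.38
ee_pos: [0.5743, 0.3048, 0.108]
eef_rot: [0.721, 0.693, -0.0, -0.0]
ft_force: [-0.5, 0.8, -0.7]
width: 0.014
```

View pics/t7c.png

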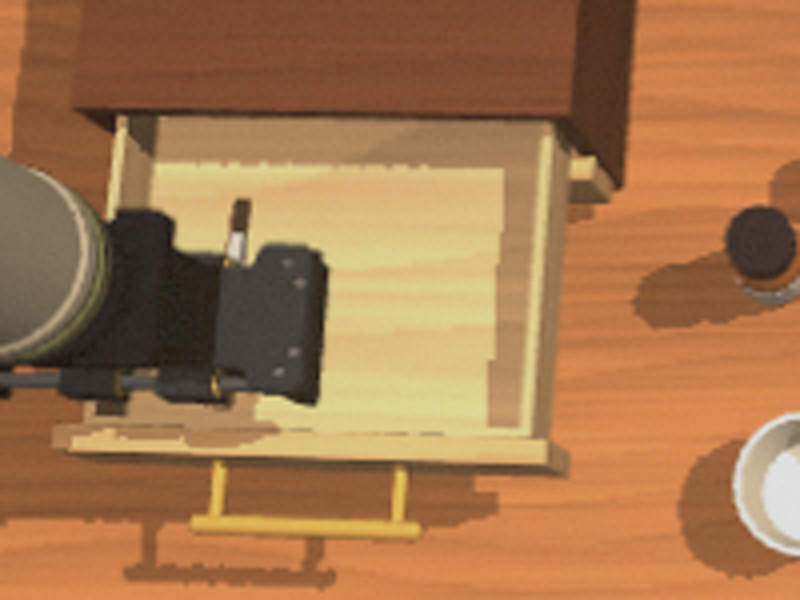

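t7c: the fine brush lies in the drawer's left lane, tip at crop (240,205). Releasing it, and checking numerically whether the other brushes have moved.

```bash
python3 -m creep '[{"x":0,"y":0,"z":-0.002,"spin":0},{"x":0,"y":0,"z":-0.002,"spin":0},{"x":0,"y":0,"z":-0.002,"spin":0},{"x":0,"y":0,"z":-0.002,"spin":0},{"x":0,"y":0,"z":0.03,"spin":0},{"x":0,"y":0,"z":0.07,"spin":0},{"x":0,"y":0,"z":0.11,"spin":0},{"x":0,"y":0,"z":0.11,"spin":0}]' 0.03
cat >> h.py <<'E'
def brushes(c):
    # wooden handles on bench: z-map near table not usable; colour segmentation
    im=c['pixels']; hsv=cv2.cvtColor(im,cv2.COLOR_BGR2HSV); b,g,rr=[im[...,i].astype(int) for i in range(3)]
    m=((b<85)&(g<75)&(rr<110)&(rr>30)).astype(np.uint8); 
    n,l,s,ce=cv2.connectedComponentsWithStats(m)
    return [(ce[i].round(1),s[i,4]) for i in range(1,n) if 20<s[i,4]<400 and 285<ce[i][0]<410 and 150<ce[i][1]<260]
E
python3 - <<'E'
from h import *
a=load('t0')
c=shot('top','t8')
d=np.abs(a['pixels'].astype(int)-c['pixels']).sum(2)
for n,(u0,v0,u1,v1) in dict(med=(285,180,318,248),fine=(325,170,345,230),broad=(358,165,395,235),pot=(220,180,265,222)).items(): print(n,(d[v0:v1,u0:u1]>90).sum())
print(brushes(a));print(brushes(c))
E
```

```text
time: 19.42
ee_pos: [0.5761, 0.3056, 0.2225]
eef_rot: [0.721, 0.692, 0.003, 0.001]
ft_force: [0.6, -0.8, -0.2]
width: 0.03
med 0
fine 282
broad 0
pot 0
[]
[]
```

```bash
python3 -m creep '[{"x":-0.015,"y":-0.05,"z":0,"spin":-2},{"x":-0.03,"y":-0.1,"z":0,"spin":-4},{"x":-0.045,"y":-0.15,"z":0,"spin":-6},{"x":-0.06,"y":-0.2,"z":0,"spin":-8},{"x":-0.075,"y":-0.25,"z":0,"spin":-10},{"x":-0.09,"y":-0.3,"z":0,"spin":-12},{"x":-0.11,"y":-0.35,"z":0,"spin":-13.6},{"x":-0.13,"y":-0.4,"z":0,"spin":-13.6},{"x":-0.144,"y":-0.448,"z":-0.02,"spin":-13.6},{"x":-0.144,"y":-0.448,"z":-0.07,"spin":-13.6},{"x":-0.144,"y":-0.448,"z":-0.12,"spin":-13.6},{"x":-0.144,"y":-0.448,"z":-0.16,"spin":-13.6}]' 0.042 8
python3 -m creep '[{"x":0,"y":0,"z":0,"spin":0},{"x":0,"y":0,"z":0,"spin":0}]'
python3 - <<'E'
from h import *
c=shot('side','s9'); crop(c,'s9c',190,190,350,310,5)
E
```

```text
time: 20.98
ee_pos: [0.4292, -0.1429, 0.0561]
eef_rot: [0.798, 0.602, -0.001, -0.001]
ft_force: [0.7, 0.7, 0.5]
width: 0.042
time: 21.22
ee_pos: [0.431, -0.1432, 0.0595]
eef_rot: [0.798, 0.602, 0.0, 0.0]
ft_force: [0.7, 0.2, -0.1]
width: 0.0423
```

View pics/s9c.png

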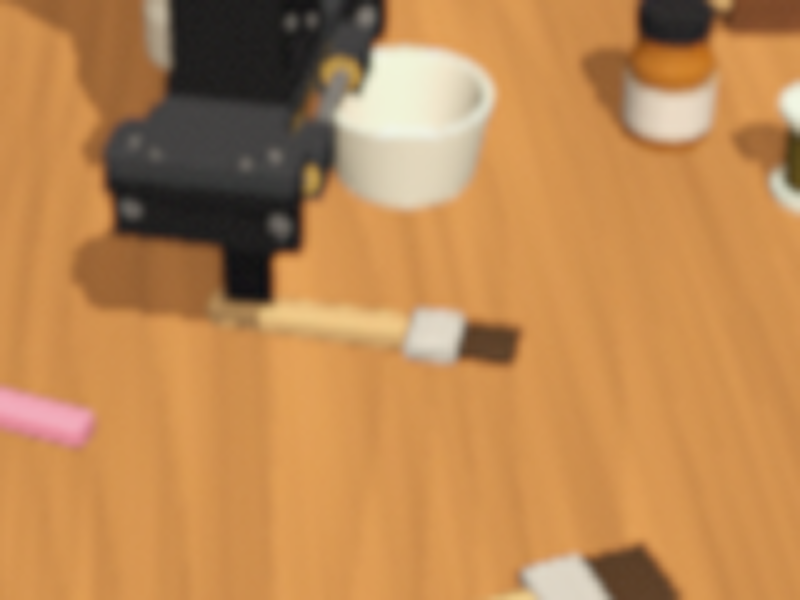

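s9c: the fingers sit just above the medium's handle near the butt (finger tip at crop (250,295), butt at (212,308), bristle end at (518,343)).

```bash
python3 - <<'E'
from h import *
c=load('s9')
T=at(c,190+517/5,190+343/5,.006);B=at(c,190+212/5,190+308/5,.006);d=T-B
print(T.round(3),B.round(3),np.linalg.norm(d).round(3),np.degrees(np.arctan2(d[1],d[0])), (B+d*27/138).round(3))
E
python3 -m creep '[{"x":0,"y":0,"z":-0.015,"spin":0},{"x":0,"y":0,"z":-0.032,"spin":0},{"x":0,"y":0,"z":-0.032,"spin":0}]'
python3 -m creep '[{"x":0,"y":0,"z":0,"spin":0},{"x":0,"y":0,"z":0,"spin":0},{"x":0,"y":0,"z":0,"spin":0},{"x":0,"y":0,"z":0,"spin":0},{"x":0,"y":0,"z":0.04,"spin":0},{"x":0,"y":0,"z":0.09,"spin":0},{"x":0,"y":0,"z":0.13,"spin":0},{"x":0,"y":0,"z":0.13,"spin":0}]' 0 15
```

```text
[ 0.54  -0.173  0.006] [ 0.41  -0.137  0.006] 0.135 -15.864289043855829 [ 0.435 -0.144  0.006]
time: 21.65
ee_pos: [0.4308, -0.143, 0.0262]
eef_rot: [0.798, 0.602, 0.0, 0.0]
ft_force: [-0.2, 0.7, 0.9]
width: 0.042
time: 22.65
ee_pos: [0.4323, -0.1432, 0.1592]
eef_rot: [0.798, 0.602, 0.002, 0.001]
ft_force: [-0.3, -0.4, -0.7]
width: 0.0139
```

```bash
python3 -m creep '[{"x":-0.01,"y":0.05,"z":0,"spin":2},{"x":-0.02,"y":0.1,"z":0,"spin":4},{"x":-0.03,"y":0.15,"z":0,"spin":6},{"x":-0.045,"y":0.2,"z":0,"spin":8},{"x":-0.06,"y":0.25,"z":0,"spin":10},{"x":-0.075,"y":0.3,"z":0,"spin":12},{"x":-0.082,"y":0.35,"z":0,"spin":13.6},{"x":-0.082,"y":0.387,"z":0,"spin":13.6},{"x":-0.082,"y":0.387,"z":-0.03,"spin":13.6},{"x":-0.082,"y":0.387,"z":-0.068,"spin":13.6},{"x":-0.082,"y":0.387,"z":-0.068,"spin":13.6},{"x":-0.082,"y":0.387,"z":-0.068,"spin":13.6}]' 0 20
python3 -m creep '[{"x":0.018,"y":0,"z":0,"spin":0},{"x":0.038,"y":0,"z":0,"spin":0},{"x":0.038,"y":0,"z":0,"spin":0}]' 0 5
python3 -m creep '[{"x":0,"y":0,"z":0.01,"spin":0},{"x":0,"y":0,"z":0.016,"spin":0},{"x":0,"y":0,"z":0.024,"spin":0},{"x":0.002,"y":0,"z":0.032,"spin":0},{"x":0.004,"y":0,"z":0.04,"spin":0},{"x":0.007,"y":0,"z":0.048,"spin":0},{"x":0.012,"y":0,"z":0.056,"spin":0},{"x":0.018,"y":0,"z":0.064,"spin":0},{"x":0.025,"y":0,"z":0.073,"spin":0},{"x":0.032,"y":0,"z":0.082,"spin":0},{"x":0.032,"y":0,"z":0.082,"spin":0}]' 0 4
```

```text
time: 24.15
ee_pos: [0.3488, 0.244, 0.0891]
eef_rot: [0.721, 0.692, -0.0, -0.0]
ft_force: [0.2, 0.2, 0.5]
width: 0.0138
time: 24.52
ee_pos: [0.389, 0.2441, 0.0896]
eef_rot: [0.722, 0.692, 0.001, 0.0]
ft_force: [-0.6, -0.2, -0.2]
width: 0.014
time: 25.9
ee_pos: [0.4195, 0.2441, 0.1713]
eef_rot: [0.722, 0.692, 0.001, 0.0]
ft_force: [-0.9, -0.1, -0.7]
width: 0.0137
```

```bash
python3 -m creep '[{"x":-0.02,"y":0,"z":0,"spin":0},{"x":-0.05,"y":0,"z":0,"spin":0},{"x":-0.055,"y":0,"z":0.03,"spin":0},{"x":-0.04,"y":-0.05,"z":0.035,"spin":0},{"x":-0.02,"y":-0.1,"z":0.035,"spin":0},{"x":0.0,"y":-0.15,"z":0.035,"spin":0},{"x":0.011,"y":-0.2,"z":0.02,"spin":0},{"x":0.011,"y":-0.24,"z":0,"spin":0},{"x":0.011,"y":-0.262,"z":-0.01,"spin":0},{"x":0.011,"y":-0.262,"z":-0.01,"spin":0},{"x":0.011,"y":-0.262,"z":-0.01,"spin":0}]' 0 15
python3 - <<'E'
from h import *
c=shot('side','s10'); im=c['pixels'].astype(int)
s=r.read_state(); print(s['ee_pos'].round(4) if hasattr(s['ee_pos'],'round') else s['ee_pos'])
# dark brown bristles, below gripper
u0,v0,u1,v1=245,178,310,225
for v in range(v0,v1,2):
    print(v,''.join('#' if im[v,u].max()<110 else ('w' if im[v,u].min()>165 else '.') for u in range(u0,u1)))
E
```

```text
time: 27.28
ee_pos: [0.4297, -0.0172, 0.1608]
eef_rot: [0.721, 0.693, 0.0, -0.0]
ft_force: [0.1, 0.3, -0.6]
width: 0.0137
[ 0.4298 -0.0169  0.1609]
178 .................................................................
180 .................................................................
182 .................................................................
184 .................................................................
186 .................................................................
188 .................................................................
190 .................................................................
192 .............ww..................................................
194 ...........wwwwww................................................
196 ............wwwww................................................
198 ..............wwww...............................................
200 ...................##...wwwwwwwwwww..............................
202 ..................#####.wwwwwwwwwwwwwww..........................
204 ....................####.wwwwwwwwwwwwwwwww.......................
206 .........www.............wwwwwwwwwwwwwwwwww......................
208 .........wwwwww.......wwwwwwwwwwwwwwwww..www.....................
210 .........wwwwww......wwwwwwwwwwwwwwwww...ww......................
212 ..........wwwwwww...wwwwwwwwwwwwwwwwwwwwwww......................
214 ............wwwwwwwwwwwwwwwwwwwwwwwwwwwww........................
216 ...............wwwwwwwwwwwwwwwwwwwwwwwww.........................
218 ..................wwwwwwwwwwwwwwwwwwwww..........................
220 ..................wwwwwwwwwwwwwwwwwwww...........................
222 ..................wwwwwwwwwwwwwwwwwwww...........................
224 ..................wwwwwwwwwwwwwwwwwww............................
```

Medium's bristle tip is at px ≈ (268,205), i.e. about (0.50, −0.02, 0.052), as modelled. Dipping.

```bash
python3 -m creep '[{"x":0.003,"y":-0.002,"z":-0.012,"spin":0},{"x":0.007,"y":-0.003,"z":-0.025,"spin":0},{"x":0.007,"y":-0.003,"z":-0.036,"spin":0},{"x":0.007,"y":-0.003,"z":-0.037,"spin":0},{"x":0.007,"y":-0.003,"z":-0.037,"spin":0},{"x":0.007,"y":-0.003,"z":-0.037,"spin":0},{"x":0.007,"y":-0.003,"z":-0.037,"spin":0}]'
python3 - <<'E'
from h import *
c=shot('side','s11'); im=c['pixels'].astype(int); crop(c,'s11c',200,140,340,245,5)
for v in range(196,232,2):
    print(v,''.join('#' if im[v,u].max()<125 else ('w' if im[v,u].min()>165 else '.') for u in range(245,295)))
E
```

```text
time: 28.2
ee_pos: [0.4368, -0.021, 0.1239]
eef_rot: [0.721, 0.693, 0.0, 0.0]
ft_force: [0.8, 0.3, -0.4]
width: 0.0138
196 ..................................................
198 ..................................................
200 .................wwwwwwwwwwwwwwwwww...............
202 ...............wwwwwwwwwwwwwwwwwwwwwwww...........
204 ................wwwwwwwwwwwwwwwwwwwwwwwwww........
206 ................wwwwwwwwwwwwwwwwwwwwwwwwwww.......
208 .........w.....wwwwwwwwwwwwwwwwwwwwwwww..www......
210 .........www...wwwwwwwwwwwwwwwwwwwwwww...ww.......
212 ..........wwww...wwww...wwwwwwwwwwwwwwwwwww.......
214 ............wwwwwwww..##..wwwwwwwwwwwwwww.........
216 ...............wwwwwwwww..wwwwwwwwwwwwww..........
218 ..................wwwwwwwwwwwwwwwwwwwww...........
220 ..................wwwwwwwwwwwwwwwwwwww............
222 ..................wwwwwwwwwwwwwwwwwwww............
224 ...................wwwwwwwwwwwwwwwwww.............
226 ...................wwwwwwwwwwwwwwwww..............
228 ....................wwwwwwwwwwwwwww...............
230 ........................wwwwww....................
```

View pics/s11c.png

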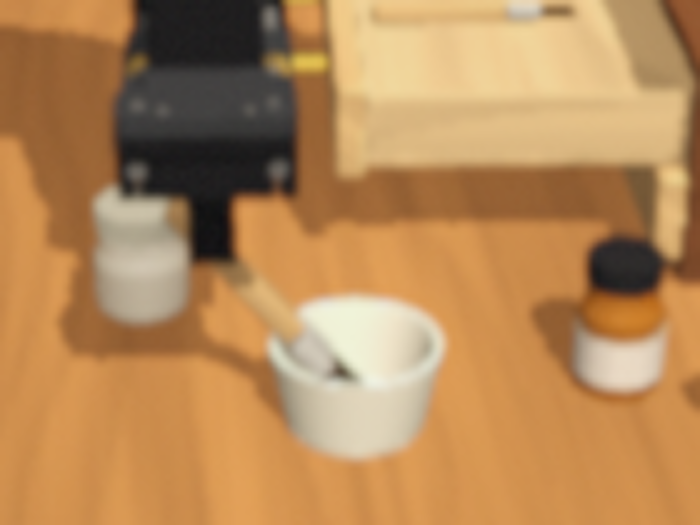

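s11c: medium's bristles are down in the pot at crop (350,375). The pot stands unmoved, and fine lies flat in the drawer. Carrying medium to the middle lane.

```bash
python3 -m creep '[{"x":0,"y":0,"z":0.05,"spin":0},{"x":0,"y":0,"z":0.1,"spin":0},{"x":0.005,"y":0.02,"z":0.13,"spin":0},{"x":0.035,"y":0.06,"z":0.138,"spin":0},{"x":0.065,"y":0.1,"z":0.138,"spin":0},{"x":0.095,"y":0.14,"z":0.138,"spin":0},{"x":0.125,"y":0.18,"z":0.138,"spin":0},{"x":0.15,"y":0.22,"z":0.138,"spin":0},{"x":0.173,"y":0.255,"z":0.13,"spin":0},{"x":0.173,"y":0.261,"z":0.1,"spin":0},{"x":0.173,"y":0.261,"z":0.075,"spin":0},{"x":0.173,"y":0.261,"z":0.075,"spin":0}]'
python3 -m creep '[{"x":0,"y":0,"z":-0.008,"spin":0},{"x":-0.003,"y":0,"z":-0.015,"spin":0},{"x":-0.01,"y":0,"z":-0.024,"spin":0},{"x":-0.017,"y":0,"z":-0.033,"spin":0},{"x":-0.023,"y":0,"z":-0.042,"spin":0},{"x":-0.028,"y":0,"z":-0.051,"spin":0},{"x":-0.032,"y":0,"z":-0.06,"spin":0},{"x":-0.035,"y":0,"z":-0.069,"spin":0},{"x":-0.037,"y":0,"z":-0.077,"spin":0},{"x":-0.039,"y":0,"z":-0.085,"spin":0},{"x":-0.04,"y":0,"z":-0.092,"spin":0},{"x":-0.04,"y":0,"z":-0.092,"spin":0}]' 0 4
python3 -m creep '[{"x":0,"y":0,"z":-0.001,"spin":0},{"x":0,"y":0,"z":-0.001,"spin":0},{"x":0,"y":0,"z":-0.001,"spin":0},{"x":0,"y":0,"z":-0.001,"spin":0},{"x":0,"y":0,"z":0.03,"spin":0},{"x":0,"y":0,"z":0.07,"spin":0},{"x":0,"y":0,"z":0.11,"spin":0},{"x":0,"y":0,"z":0.11,"spin":0}]' 0.03
python3 - <<'E'
from h import *
a=load('t0')
c=shot('top','t12')
d=np.abs(a['pixels'].astype(int)-c['pixels']).sum(2)
for n,(u0,v0,u1,v1) in dict(broad=(358,165,395,235),pot=(220,180,265,222)).items(): print(n,(d[v0:v1,u0:u1]>90).sum())
E
```

```text
time: 29.75
ee_pos: [0.6085, 0.2398, 0.1966]
eef_rot: [0.721, 0.693, -0.002, -0.001]
ft_force: [-0.1, -1.0, -1.3]
width: 0.0139
time: 31.25
ee_pos: [0.5693, 0.2398, 0.106]
eef_rot: [0.721, 0.693, -0.0, -0.0]
ft_force: [-0.2, 0.6, -0.7]
width: 0.014
time: 32.25
ee_pos: [0.5712, 0.2405, 0.2203]
eef_rot: [0.721, 0.692, 0.003, 0.001]
ft_force: [-0.5, 0.5, -0.6]
width: 0.03
broad 0
pot 0
```

```bash
python3 -m creep '[{"x":-0.01,"y":-0.05,"z":0,"spin":0},{"x":-0.02,"y":-0.105,"z":0,"spin":2},{"x":-0.03,"y":-0.16,"z":0,"spin":4},{"x":-0.04,"y":-0.215,"z":0,"spin":6},{"x":-0.05,"y":-0.27,"z":0,"spin":8},{"x":-0.06,"y":-0.325,"z":0,"spin":10},{"x":-0.07,"y":-0.38,"z":0,"spin":12},{"x":-0.08,"y":-0.435,"z":0,"spin":14},{"x":-0.09,"y":-0.49,"z":0,"spin":16},{"x":-0.1,"y":-0.545,"z":0,"spin":17.4},{"x":-0.111,"y":-0.59,"z":0,"spin":17.4},{"x":-0.111,"y":-0.59,"z":-0.03,"spin":17.4}]' 0.042 8
python3 -m creep '[{"x":0,"y":0,"z":-0.04,"spin":0},{"x":0,"y":0,"z":-0.09,"spin":0},{"x":0,"y":0,"z":-0.13,"spin":0},{"x":0,"y":0,"z":-0.13,"spin":0},{"x":0,"y":0,"z":-0.13,"spin":0}]'
python3 - <<'E'
from h import *
c=shot('side','s13'); crop(c,'s13c',220,250,360,355,5); print(r.read_state()['ee_pos'])
E
```

```text
time: 33.8
ee_pos: [0.4568, -0.3546, 0.1868]
eef_rot: [0.611, 0.792, -0.001, 0.001]
ft_force: [-0.1, 1.0, -0.0]
width: 0.0423
time: 34.42
ee_pos: [0.4589, -0.3506, 0.0577]
eef_rot: [0.609, 0.794, -0.0, 0.0]
ft_force: [0.1, -0.6, 0.5]
width: 0.0419
[ 0.45930049 -0.35070264  0.05820696]
```

View pics/s13c.png

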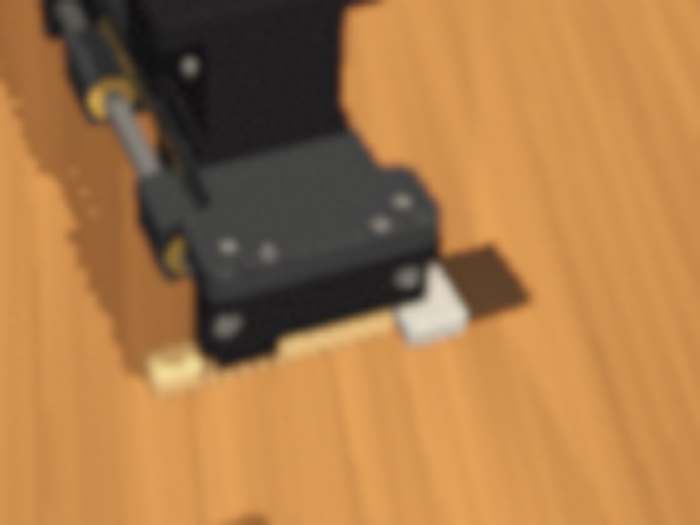

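s13c: the fingers straddle the broad handle near the butt (butt at crop (155,375), bristle end at (508,272)). Lowering and gripping.

```bash
python3 - <<'E'
from h import *
c=load('s13')
T=at(c,220+509/5,250+272/5,.007);B=at(c,220+152/5,250+374/5,.006);d=T-B
print(T.round(3),B.round(3),np.linalg.norm(d).round(3),np.degrees(np.arctan2(d[1],d[0])), (B+d*27/146).round(3))
E
python3 -m creep '[{"x":0,"y":0,"z":-0.015,"spin":0},{"x":0,"y":0,"z":-0.031,"spin":0},{"x":0,"y":0,"z":-0.031,"spin":0}]'
python3 -m creep '[{"x":0,"y":0,"z":0,"spin":0},{"x":0,"y":0,"z":0,"spin":0},{"x":0,"y":0,"z":0,"spin":0},{"x":0,"y":0,"z":0,"spin":0},{"x":0,"y":0,"z":0.04,"spin":0},{"x":0,"y":0,"z":0.09,"spin":0},{"x":0,"y":0,"z":0.13,"spin":0},{"x":0,"y":0,"z":0.13,"spin":0}]' 0 20
```

```text
[ 0.573 -0.319  0.007] [ 0.436 -0.356  0.006] 0.142 15.210590485864255 [ 0.461 -0.349  0.006]
time: 34.85
ee_pos: [0.459, -0.3501, 0.0255]
eef_rot: [0.608, 0.794, 0.0, 0.0]
ft_force: [-1.1, 0.6, 8.3]
width: 0.042
time: 35.85
ee_pos: [0.4599, -0.351, 0.158]
eef_rot: [0.608, 0.794, 0.0, 0.002]
ft_force: [0.8, -0.6, -1.0]
width: 0.0139
```

```bash
python3 -m creep '[{"x":0,"y":0.04,"z":0,"spin":0},{"x":0,"y":0.095,"z":0,"spin":-2},{"x":0,"y":0.15,"z":0,"spin":-4},{"x":0,"y":0.205,"z":0,"spin":-6},{"x":-0.005,"y":0.26,"z":0,"spin":-8},{"x":-0.01,"y":0.315,"z":0,"spin":-10},{"x":-0.02,"y":0.37,"z":0,"spin":-12},{"x":-0.04,"y":0.425,"z":0,"spin":-14},{"x":-0.065,"y":0.475,"z":0,"spin":-16},{"x":-0.09,"y":0.52,"z":0,"spin":-17.4},{"x":-0.116,"y":0.57,"z":0,"spin":-17.4},{"x":-0.116,"y":0.595,"z":0,"spin":-17.4}]' 0 20
python3 -m creep '[{"x":0,"y":0,"z":0,"spin":0},{"x":0,"y":0,"z":-0.03,"spin":0},{"x":0,"y":0,"z":-0.069,"spin":0},{"x":0,"y":0,"z":-0.069,"spin":0},{"x":0,"y":0,"z":-0.069,"spin":0},{"x":0.016,"y":0,"z":-0.069,"spin":0},{"x":0.034,"y":0,"z":-0.069,"spin":0},{"x":0.034,"y":0,"z":-0.069,"spin":0}]'
```

```text
time: 37.35
ee_pos: [0.34, 0.2472, 0.1542]
eef_rot: [0.72, 0.694, -0.001, -0.0]
ft_force: [0.9, -1.0, -0.9]
width: 0.0136
time: 38.35
ee_pos: [0.3786, 0.2449, 0.0871]
eef_rot: [0.722, 0.692, 0.001, 0.0]
ft_force: [0.1, -0.4, -1.2]
width: 0.0137
```

```bash
python3 -m creep '[{"x":0,"y":0,"z":0.01,"spin":0},{"x":0,"y":0,"z":0.018,"spin":0},{"x":0,"y":0,"z":0.026,"spin":0},{"x":0.001,"y":0,"z":0.034,"spin":0},{"x":0.003,"y":0,"z":0.042,"spin":0},{"x":0.006,"y":0,"z":0.05,"spin":0},{"x":0.011,"y":0,"z":0.059,"spin":0},{"x":0.017,"y":0,"z":0.068,"spin":0},{"x":0.025,"y":0,"z":0.077,"spin":0},{"x":0.034,"y":0,"z":0.086,"spin":0},{"x":0.034,"y":0,"z":0.086,"spin":0}]' 0 4
python3 -m creep '[{"x":-0.02,"y":0,"z":0,"spin":0},{"x":-0.05,"y":0,"z":0,"spin":0},{"x":-0.06,"y":0,"z":0.03,"spin":0},{"x":-0.045,"y":-0.05,"z":0.035,"spin":0},{"x":-0.02,"y":-0.1,"z":0.035,"spin":0},{"x":0.0,"y":-0.15,"z":0.035,"spin":0},{"x":0.008,"y":-0.2,"z":0.02,"spin":0},{"x":0.008,"y":-0.24,"z":0.01,"spin":0},{"x":0.008,"y":-0.264,"z":0,"spin":0},{"x":0.008,"y":-0.264,"z":0,"spin":0},{"x":0.008,"y":-0.264,"z":0,"spin":0}]' 0 15
python3 - <<'E'
from h import *
c=shot('side','s14'); im=c['pixels'].astype(int); crop(c,'s14c',200,140,340,245,5)
for v in range(170,218,2):
    print(v,''.join('#' if im[v,u].max()<110 else ('w' if im[v,u].min()>165 else '.') for u in range(235,300)))
E
```

```text
time: 39.72
ee_pos: [0.4116, 0.2451, 0.1732]
eef_rot: [0.722, 0.692, 0.001, 0.0]
ft_force: [-0.1, 0.6, -0.8]
width: 0.014
time: 41.1
ee_pos: [0.4186, -0.0182, 0.1726]
eef_rot: [0.721, 0.693, 0.0, -0.0]
ft_force: [0.8, 0.3, -0.8]
width: 0.0137
170 ###..............................................................
172 ###..............................................................
174 .................................................................
176 .................................................................
178 .................................................................
180 .................................................................
182 .................................................................
184 .................................................................
186 ....................ww...........................................
188 ....................wwww.........................................
190 ...................wwwwwww.......................................
192 ...................wwwwwww.......................................
194 .....................wwwwww......................................
196 .......................www..###..................................
198 ...........................######................................
200 ............................#####..wwwwwwwwww....................
202 ..............................###.wwwwwwwwwwwwwww................
204 ..............................w...wwwwwwwwwwwwwwwwww.............
206 ...................wwww......wwwwwwwwwwwwwwwwwwwwwwww............
208 ...................wwwwww....wwwwwwwwwwwwwwwwwwww..www...........
210 ...................wwwwww...wwwwwwwwwwwwwwwwwwww...ww............
212 ....................wwwwwwwwwwwwwwwwwwwwwwwwwwwwwwwww............
214 ......................wwwwwwwwwwwwwwwwwwwwwwwwwwwww..............
216 .........................wwwwwwwwwwwwwwwwwwwwwwwww...............
```

```bash
python3 - <<'E'
from h import *
c=load('s14')
for p in [(268.3,201),(257,189.5)]: print(aty(c,*p,-.022).round(4))
E
```

```text
[ 0.4993 -0.022   0.0641]
[ 0.4727 -0.022   0.0963]
```

```bash
python3 -m creep '[{"x":0.003,"y":-0.002,"z":-0.015,"spin":0},{"x":0.007,"y":-0.002,"z":-0.03,"spin":0},{"x":0.007,"y":-0.002,"z":-0.045,"spin":0},{"x":0.007,"y":-0.002,"z":-0.049,"spin":0},{"x":0.007,"y":-0.002,"z":-0.049,"spin":0},{"x":0.007,"y":-0.002,"z":-0.049,"spin":0},{"x":0.007,"y":-0.002,"z":-0.049,"spin":0}]'
python3 - <<'E'
from h import *
c=shot('side','s15'); im=c['pixels'].astype(int)
for v in range(196,232,2):
    print(v,''.join('#' if im[v,u].max()<125 else ('w' if im[v,u].min()>165 else '.') for u in range(245,295)))
E
```

```text
time: 42.02
ee_pos: [0.4256, -0.021, 0.1238]
eef_rot: [0.721, 0.692, 0.0, 0.0]
ft_force: [0.6, 0.2, -0.5]
width: 0.0145
196 ..................................................
198 ..................................................
200 ..................wwwwwwwwwwwwwwww................
202 ...............wwwwwwwwwwwwwwwwwwwwwwww...........
204 ..............wwwwwwwwwwwwwwwwwwwwwwwwwww.........
206 ..............wwwwwwwwwwwwwwwwwwwwwwwwwwwww.......
208 .............wwwwwwwwwwwwwwwwwwwwwwwwww..www......
210 .........www.wwwwwww...wwwwwwwwwwwwwww...ww.......
212 ...........wwwwwwwww..#..wwwwwwwwwwwwwwwwww.......
214 ............wwwwwwww..###..wwwwwwwwwwwwww.........
216 ...............wwwwwwwww...wwwwwwwwwwwww..........
218 ..................wwwwwwwwwwwwwwwwwwwww...........
220 ..................wwwwwwwwwwwwwwwwwwww............
222 ..................wwwwwwwwwwwwwwwwwwww............
224 ...................wwwwwwwwwwwwwwwwww.............
226 ...................wwwwwwwwwwwwwwwww..............
228 ...................wwwwwwwwwwwwwwww...............
230 .......................wwwwwww....................
```

Broad's bristles are inside the pot, with the same mask signature as the medium dip. Laying it in the right lane.

```bash
python3 -m creep '[{"x":0,"y":0,"z":0.05,"spin":0},{"x":0,"y":0,"z":0.1,"spin":0},{"x":0.005,"y":0.015,"z":0.135,"spin":0},{"x":0.035,"y":0.045,"z":0.145,"spin":0},{"x":0.065,"y":0.075,"z":0.145,"spin":0},{"x":0.095,"y":0.105,"z":0.145,"spin":0},{"x":0.125,"y":0.135,"z":0.145,"spin":0},{"x":0.155,"y":0.165,"z":0.145,"spin":0},{"x":0.18,"y":0.19,"z":0.13,"spin":0},{"x":0.18,"y":0.196,"z":0.1,"spin":0},{"x":0.18,"y":0.196,"z":0.074,"spin":0},{"x":0.18,"y":0.196,"z":0.074,"spin":0}]'
python3 -m creep '[{"x":0,"y":0,"z":-0.008,"spin":0},{"x":-0.003,"y":0,"z":-0.015,"spin":0},{"x":-0.01,"y":0,"z":-0.024,"spin":0},{"x":-0.016,"y":0,"z":-0.033,"spin":0},{"x":-0.021,"y":0,"z":-0.042,"spin":0},{"x":-0.026,"y":0,"z":-0.051,"spin":0},{"x":-0.03,"y":0,"z":-0.06,"spin":0},{"x":-0.033,"y":0,"z":-0.069,"spin":0},{"x":-0.035,"y":0,"z":-0.077,"spin":0},{"x":-0.037,"y":0,"z":-0.085,"spin":0},{"x":-0.038,"y":0,"z":-0.092,"spin":0},{"x":-0.038,"y":0,"z":-0.092,"spin":0}]' 0 4
python3 -m creep '[{"x":0,"y":0,"z":0,"spin":0},{"x":0,"y":0,"z":0,"spin":0},{"x":0,"y":0,"z":0,"spin":0},{"x":0,"y":0,"z":0,"spin":0},{"x":0,"y":0,"z":0.03,"spin":0},{"x":0,"y":0,"z":0.07,"spin":0},{"x":0,"y":0,"z":0.11,"spin":0},{"x":-0.04,"y":-0.04,"z":0.13,"spin":0},{"x":-0.08,"y":-0.09,"z":0.13,"spin":0},{"x":-0.1,"y":-0.15,"z":0.13,"spin":0},{"x":-0.1,"y":-0.21,"z":0.13,"spin":0},{"x":-0.1,"y":-0.21,"z":0.13,"spin":0}]' 0.03
python3 - <<'E'
from h import *
c=shot('top','t16'); crop(c,'t16c',40,80,240,230,4)
E
```

```text
time: 43.58
ee_pos: [0.6044, 0.1746, 0.1955]
eef_rot: [0.721, 0.693, -0.002, -0.001]
ft_force: [0.1, -0.6, -0.0]
width: 0.014
time: 45.08
ee_pos: [0.5673, 0.1749, 0.105]
eef_rot: [0.721, 0.692, -0.0, -0.0]
ft_force: [0.4, 0.1, 0.3]
width: 0.0138
time: 46.58
ee_pos: [0.4671, -0.0398, 0.2361]
eef_rot: [0.724, 0.69, 0.0, 0.001]
ft_force: [-0.5, 1.4, 0.4]
width: 0.0302
```

View pics/t16c.png

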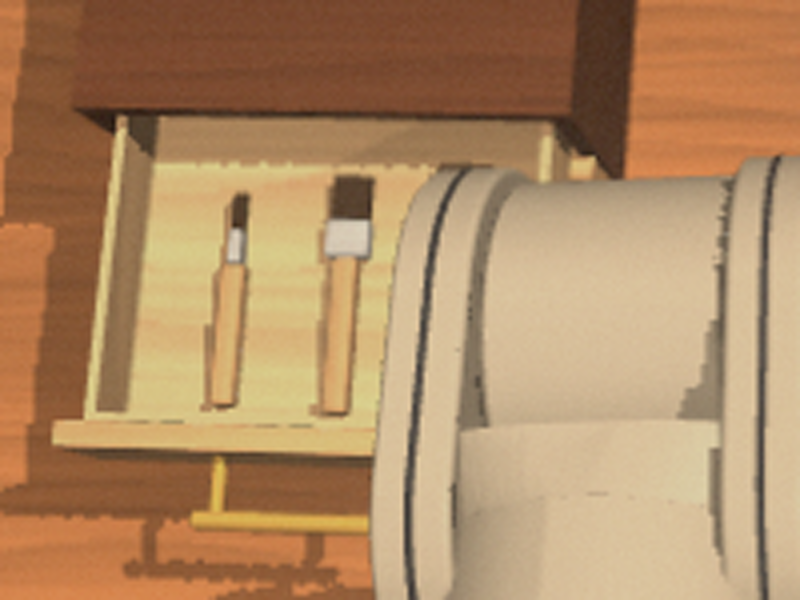

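t16c: fine and medium lie flat with bristles into the drawer, and broad's bristle end shows at crop (465,168), the rest hidden by the arm. Now back to the handle.

```bash
python3 -m creep '[{"x":0,"y":0.03,"z":0,"spin":-9},{"x":0,"y":0.06,"z":0,"spin":-18},{"x":0,"y":0.1,"z":0,"spin":-27},{"x":0,"y":0.14,"z":0,"spin":-36},{"x":0,"y":0.18,"z":0,"spin":-45},{"x":0.005,"y":0.22,"z":0,"spin":-54},{"x":0.01,"y":0.26,"z":0,"spin":-63},{"x":0.011,"y":0.287,"z":0,"spin":-72},{"x":0.011,"y":0.287,"z":0,"spin":-81},{"x":0.011,"y":0.287,"z":-0.03,"spin":-90},{"x":0.011,"y":0.287,"z":-0.07,"spin":-90},{"x":0.011,"y":0.287,"z":-0.07,"spin":-90}]' 0.026 30
python3 - <<'E'
from h import *
c=shot('side','s17'); c=shot('top','t17')
# compare bar + broad in drawer now
im=c['pixels'].astype(int)
for v in range(96,200,4): print(v,''.join('#' if im[v,u].max()<105 else ('w' if im[v,u].min()>150 else '.') for u in range(60,200,2)))
E
```

```text
time: 48.12
ee_pos: [0.4763, 0.2524, 0.163]
eef_rot: [1.0, -0.019, -0.002, 0.001]
ft_force: [-0.7, 0.2, 1.1]
width: 0.026
96 ..............................................................#######.
100 ..............................................................#######.
104 ..............................................................#######.
108 ###################################################.#####....########.
112 ...##.####..................................................########..
116 ........#...................................................########..
120 .................................................................###..
124 .............................................#######..............##..
128 ................................#####........#######..........###.....
132 ...................##...........#####........######...................
136 ...................##..........wwwww........wwwwwwww..................
140 ...................w...........wwwww........wwwwwww...................
144 ...................w..................................................
148 
[... 270 characters left out ...]
.........................
164 .#####################.###............................................
168 ....#####....######...................................................
172 ....####........###...................................................
176 ....###.........##....#...............................................
180 ......##############.##...............................................
184 .......###########.######.............................................
188 ......############.#####..............................................
192 ........################..............................................
196 .......#############..##..........##.##..##.#.#.#######.##............
```

All three brush heads show in the drawer: fine near px (98,133), medium (128,130), broad (156,125). Lowering, pinching and pushing shut.

```bash
python3 -m creep '[{"x":0,"y":-0.004,"z":-0.02,"spin":0},{"x":0,"y":-0.004,"z":-0.04,"spin":0},{"x":0,"y":-0.004,"z":-0.057,"spin":0},{"x":0,"y":-0.004,"z":-0.057,"spin":0}]'
python3 -m creep '[{"x":0,"y":0,"z":0,"spin":0},{"x":0,"y":0,"z":0,"spin":0},{"x":0,"y":0,"z":0,"spin":0},{"x":0.01,"y":-0.0004,"z":0,"spin":0},{"x":0.024,"y":-0.001,"z":0,"spin":0},{"x":0.038,"y":-0.0016,"z":0,"spin":0},{"x":0.052,"y":-0.0022,"z":0,"spin":0},{"x":0.066,"y":-0.0028,"z":0,"spin":0},{"x":0.08,"y":-0.0034,"z":0,"spin":0},{"x":0.094,"y":-0.004,"z":0,"spin":0},{"x":0.108,"y":-0.0046,"z":0,"spin":0},{"x":0.12,"y":-0.005,"z":0,"spin":0}]' 0 30
```

```text
time: 48.72
ee_pos: [0.4784, 0.2482, 0.1084]
eef_rot: [1.0, -0.02, -0.0, 0.0]
ft_force: [-0.8, -0.9, 0.8]
width: 0.0261
time: 50.22
ee_pos: [0.5996, 0.2425, 0.1095]
eef_rot: [1.0, -0.021, 0.001, 0.0]
ft_force: [-1.3, -2.5, 6.6]
width: 0.0099
```

```bash
python3 -m creep '[{"x":0.012,"y":-0.0005,"z":0.001,"spin":0},{"x":0.024,"y":-0.001,"z":0.001,"spin":0},{"x":0.034,"y":-0.0014,"z":0.001,"spin":0},{"x":0.042,"y":-0.0017,"z":0.001,"spin":0},{"x":0.048,"y":-0.002,"z":0.001,"spin":0},{"x":0.048,"y":-0.002,"z":0.001,"spin":0}]'
python3 -m creep '[{"x":0.003,"y":0,"z":0,"spin":0},{"x":0.005,"y":0,"z":0,"spin":0},{"x":0.005,"y":0,"z":0,"spin":0}]'
```

```text
time: 50.98
ee_pos: [0.6474, 0.2402, 0.1096]
eef_rot: [1.0, -0.021, 0.0, 0.0]
ft_force: [0.7, -4.9, 2.6]
width: 0.0098
time: 51.35
ee_pos: [0.6516, 0.2401, 0.1095]
eef_rot: [1.0, -0.021, -0.0, 0.001]
ft_force: [-1.5, -6.1, 2.6]
width: 0.0099
```

```bash
python3 -m creep '[{"x":0.003,"y":0,"z":0,"spin":0},{"x":0.005,"y":0,"z":0,"spin":0},{"x":0.005,"y":0,"z":0,"spin":0}]'
```

```text
time: 51.72
ee_pos: [0.652, 0.2401, 0.1093]
eef_rot: [1.0, -0.02, -0.005, 0.002]
ft_force: [-25.3, -9.9, 19.9]
width: 0.0099
```

The stop is felt at x = 0.652 (0.478 + 0.174, so shut). Easing off while still biased inward, releasing and retreating, then checking.

```bash
python3 -m creep '[{"x":-0.003,"y":0,"z":0,"spin":0},{"x":-0.003,"y":0,"z":0,"spin":0}]'
python3 -m creep '[{"x":0,"y":0,"z":0,"spin":0},{"x":0,"y":0,"z":0,"spin":0},{"x":0,"y":0,"z":0,"spin":0},{"x":-0.001,"y":0,"z":0.03,"spin":0},{"x":-0.001,"y":0,"z":0.07,"spin":0},{"x":-0.001,"y":0,"z":0.11,"spin":0},{"x":-0.05,"y":0.03,"z":0.13,"spin":0},{"x":-0.1,"y":0.06,"z":0.13,"spin":0},{"x":-0.15,"y":0.1,"z":0.13,"spin":0},{"x":-0.2,"y":0.14,"z":0.13,"spin":0},{"x":-0.23,"y":0.19,"z":0.13,"spin":0},{"x":-0.25,"y":0.24,"z":0.13,"spin":0}]' 0.024
python3 - <<'E'
from h import *
a=load('t0'); c=shot('top','t20'); shot('side','s20')
crop(c,'t20c',40,80,240,230,4)
g=lambda u,v,z: at(c,u,v,z)
im=c['pixels'].astype(int)
for v in range(100,150,2): print(v,''.join('y' if im[v,u,2]-im[v,u,0]>70 and im[v,u,1]>140 else '.' for u in range(58,160)))
d=np.abs(a['pixels'].astype(int)-c['pixels']).sum(2)
for n,(u0,v0,u1,v1) in dict(pot=(220,180,265,222),cem=(222,130,243,156),sp=(247,100,310,132),sp2=(345,105,405,135),beads=(172,235,202,260),yel=(420,165,470,218),pink=(295,262,330,325),blue=(392,255,446,305)).items(): print(n,(d[v0:v1,u0:u1]>90).sum())
a=load('s0');c=load('s20');d=np.abs(a['pixels'].astype(int)-c['pixels']).sum(2)
print('side diffs pot/beads',(d[200:232,250:292]>90).sum(),(d[175:206,216:240]>90).sum())
E
```

```text
time: 51.98
ee_pos: [0.6518, 0.2401, 0.1095]
eef_rot: [1.0, -0.02, -0.002, 0.001]
ft_force: [-9.8, -8.1, 8.8]
width: 0.0099
time: 53.48
ee_pos: [0.4015, 0.4832, 0.2403]
eef_rot: [1.0, -0.02, 0.0, -0.001]
ft_force: [0.7, 0.1, 0.6]
width: 0.0241
100 ......................................................................................................
102 ......................................................................................................
104 ......................................................................................................
106 ......................................................................................................
108 ......................................................................................................
110 ....yyyyy..yyyy...yyy....yyy....yy..yyyyyyyyy.yyyyy..yyyyyy..yyy....y.................................
112 ....yyyyyyyyyyyyyyyyyyyyyyyyyyyyyyyyyyyyyyyyyyyyyyyyyyyyyyyyyyyyyyyyyyyyyyyyyyyyyyyyyyyyyyyyyyyyyyyyyy
114 ....yyyyyyyyyyyyyyyyyyyyyyyyyyyyyyyyyyyyyyyyyyyyyyyyyyyyyyyyyyyyyyyyyyyyyyyyyyyyyyyyyyyyyyyyyyyyyyyyyy

[... 1194 characters left out ...]
....................................yyyyyyyyyyyy.................................yyy.....
140 ................................................yyyyyyyyyyyyyyyyyyyyyyyyyyy....yyyyyyyyyyyyyyyyyyyyyy.
142 .............................................................................................y.yyyyy..
144 ......................................................................................................
146 ......................................................................................................
148 ......................................................................................................
pot 1
cem 0
sp 0
sp2 0
beads 0
yel 0
pink 0
blue 0
side diffs pot/beads 0 0
```

```bash
python3 -c "
from bench import r
print(r.close_job())"
```

```text
the job is handed in; nothing more can be done
None
```

The job is handed in after about 54 s of robot time. All three brushes on the bench were rinsed, laid in the top drawer, and the drawer was pushed shut. The close-out reports no verdict.

- **Brushes present:** fine, medium and broad were there; small was absent. The yellow, pink and blue look-alikes were not touched.
- **Drawer opening:** it started about 10 mm ajar and I pulled it out to its stop, felt as a 37 N pull at handle x ≈ 0.478.
- **Rinsing:** I dipped fine, then medium, then broad. Each one was tilted about 50° by hooking its head under the drawer bar and raising the grip. The tips went to roughly 13–15 mm above the bench, well inside the 45 mm pot. For fine and medium I saw this in a picture; for broad I only checked it by pixel mask, which matched the medium dip.
- **Laying in and shutting:** each brush went flat into its own lane, and all three heads showed in the drawer before I shut it. The handle stopped at x = 0.652, a travel of 0.174 m, so the drawer is fully shut.

**Last checks:** a before-and-after image comparison found no change at the jars, spools or look-alikes, and one pixel at the pot. I never noticed the grip slackening or a brush being knocked aside. The final picture could not be viewed because the 16-picture limit was reached, so I confirmed the shut drawer from the pixel mask and the arm's position only. No check disagreed.

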